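# Set the specimen carriage of the camera bench against its working-distance stop

### The arm

A 7-joint arm with a two-finger parallel gripper is mounted at the origin on a cart in front of the work surface, level with it; the furniture and walls round the work are solid. World frame = base frame: x ahead of the robot, y to its left, z up, the work surface at z = 0. Lengths are in m, angles in rad, forces in N, time in s.
With the tool pointing down it reaches from about 0.4 to 0.85 m from the base axis. Payload 6.9 kg.
Tool frame: the origin (TCP) lies midway between the tips of the shut fingers; the grasp point (between the pads) lies 19 mm behind it; y points along the fingers, z is the direction in which the jaws open and shut, and the axes are right-handed (so a half turn about y gives the same grasp; the last joint's range is limited). The gripper opens to 85 mm and grips with 20 to 120 N. Pads are 22 mm wide; open, the fingers measure 114 mm over their backs; the gripper's body (76 mm by 85 mm) begins 54 mm behind the grasp point. The pads swing forward as they close: fully open they stand 13 mm farther back than shut.
Start: joints at [1.363, 0.507, -0.238, 1.5, 0.126, 1.149, -0.155], TCP at [0.193, -0.594, 0.231] pointing down, gripper open.
Joint ranges: [-3.08, 3.08], [-0.24, 2.05], [-1.43, 1.35], [0, 2.5], [-1.52, 4.66], [0.17, 1.96], [-2.89, 2.89]. Speed limits (rad/s): [2.39, 2.39, 3.14, 3.14, 3.14, 3.14, 3.14].

### API

Orientations are given as a rotation vector (axis times angle).
In Python, from rig import manip, viewer gives the robot as it stands. The module is installed in compiled form; this text tells all that it offers.
- The arm moves only by the tool play_rows, never from a script. Its argument "plan" is text: rows parted by semicolons, each of 5 numbers parted by spaces: the shift along the tool's x, y, z in mm, then the turn about the tool's y in degrees, then the opening in per cent of the stroke, from 0 (shut) to 100 (fully open). A call has 1 to 10 rows; each row shifts and turns the pose as measured when the row begins, along the tool's axes as they then stand; what a row does not reach is not made up. A row lasts 1/12 s, in which the tool goes at most 41.7 mm and 7.16 degrees, less where a joint would pass 70% of its speed; a pose out of reach is approached as far as the arm can. A call is refused whole if a number of a shift passes 41.7 or a number of a turn 7.16, either way. A call with a gripper value outside its range is refused whole. The fingers move at their own pace and stop on an object; "squeeze" is the grip in N (left out, the last holds). Time passes only in rows, so rows that do not move let the fingers close. It gives the time, the measured TCP pose, the force and the opening at its end, in the units of the state.
- manip.state(): the state, without advancing time (a new reading comes with each control period).
- viewer.snapshot(name): name is "scene" or "top"; returns a dict with "image" (420x560x3 uint8, blue, green, red), "camera_matrix" (3x3 intrinsics, pixels), "position" and "attitude" of the camera in the world. Camera axes: x right, y up, looking along -z (the intrinsics and any distortion apply to the point x, -y, -z); pixel columns grow to the right and rows downward; lengths in m; the calibration is good to about 2 mm. A picture is of the moment at which its call begins. There is no depth.
- manip.hand_in(): hands the job in, once; it reports no verdict.
The state is a dict: "clock": time; "joint_pos": joint angles; "joint_vel": joint speeds; "effort": joint torques, N m; "tcp_pos": TCP position; "tool_rot": TCP orientation; "ft_force": force on the tool from outside, world axes, zero at the start; "moment": the same for the moment, N m; "gripper_width": finger opening in m.
Only numpy, scipy, OpenCV 4.12 (cv2) and the standard library are available. Lean on these libraries where they do the work, as an engineer would, in place of code of your own. Each camera call takes 0.05 s, during which the arm holds its last target. There are 200 camera calls.

### The job

Bring the specimen carriage of the camera bench to its working distance. Press down the ribbed release plate in the middle of the carriage to free its brake and, keeping it pressed, push the carriage gently along the rail towards the camera until it rests against the stop clamped there; then let the plate spring up so that the brake holds the carriage. Never force the carriage along with the plate up, do not shift the stop, and neither lift nor disturb anything around the bench.

Things in the scene. Friction and masses are not known exactly. Their poses are not given: they have to be found in the camera images.
- bench: Aluminium channel rail 510 mm long, 44 mm wide, top 36 mm above the desk, fixed; a grey box camera with black lens (97 mm high) at one end. Origin on the desk under the rail's middle line; y runs along the rail AWAY from the camera (camera at y = -0.31 to -0.19, free end at y = +0.19), x across, z up. Its yaw varies.
- carriage (a joint): Travel of the specimen carriage, m, growing towards the camera (bench -y). A dark steel block 136 mm along the rail, 58 mm wide, deck 52 mm above the desk. With the plate up a brake holds it (12 to 14 N would force it: forbidden); with the plate down it slides with 1 to 2 N and stays where left.
- plate (a joint): How far the release plate is pressed down, m: 0 = up, brake on; 0.008 = fully down. The brake is free from about 0.001; press to 0.004 or more and stay there while pushing. The spring needs 8 N to start and 11.2 N when fully down.
- plate_top (a point): Centre of the top of the release plate: black, ribbed, in the carriage's middle, 36 mm across the rail, 60 mm along it, 63 mm above the desk when up, 11 mm above the deck. A 5 mm wide, 3 mm high lip crosses each end, leaving 50 mm of ribs between. Moves with plate and carriage.
- carriage_nose (a point): Middle of the front of the two rubber bumpers on the carriage's camera end, 72 mm from the plate's centre, 44 mm above the desk; bench axes. Behind them a white-capped vial lies across the carriage in a cradle (top 81 mm above the desk, its axis 53 mm from the plate's centre).
- stop (a joint): Position of the stop along the rail, m, growing towards the camera; it is clamped (needs 60 N to shift) and must stay where it is.
- stop_face (a point): Middle of the stop's face that the bumpers meet, 44 mm above the desk; bench axes. The stop is an aluminium saddle 58 mm wide, 24 mm along the rail, 18 mm above the rail's top, with an engraved line across it and a knurled screw on the robot's side. Home: carriage_nose and stop_face agree in bench y.
- spare_vial: Loose upright vial with a red cap, 26 mm across, 68 mm high, beside the rail on the robot's side; leave alone. Origin at the centre of its underside.
- tweezers: Loose steel tweezers, 127 mm long, lying beside the rail on the robot's side; leave alone. Origin under their middle.
- film_can: Loose black can with a grey lid, 34 mm across, 53 mm high, beyond the rail; leave alone. Origin at the centre of its underside.
- lens_cap: Loose black lens cap, 72 mm across, 13 mm high, lying beyond the rail; leave alone. Origin at the centre of its underside.

How it is judged:
By the outcome, as a careful person would: the job done as asked, in the order asked, and still so for the second after the job is handed in, with the robot touching nothing.
It also fails if it takes over 35 s, if anything falls off the work surface, if the arm or the gripper's body presses on something with over 40 N, if the wrist force passes 120 N, or if a joint passes its speed limit or range.

## Working session

There is one attempt and no reset: what is moved stays moved. The work goes in short steps, Python scripts to look and compute and a tool call to move; the robot and the scene stay as the last step left them, time stands still between calls to the robot, and variables do not carry over. Pictures are saved under pics/ and viewed, about 8 in all and at most 12, crops included, and the job is handed in when it is done.

Besides the shell and the picture viewer there is one more tool, called after "Emit:" by a JSON object that holds its "method" and its "body". play_rows: Moves the arm, as the interface text tells. Its arguments: {"type":"object","properties":{"plan":{"type":"string"},"squeeze":{"type":"number"}},"required":["plan"]}

```bash
mkdir -p pics; cat > h.py <<'E'
import numpy as np, cv2
from scipy.spatial.transform import Rotation as R
from rig import manip, viewer
def snap(name,out):
    s=viewer.snapshot(name); cv2.imwrite('pics/'+out,s['image']); np.save('pics/'+out[:-4]+'.npy',s,allow_pickle=True); return s
def load(out): return np.load('pics/'+out+'.npy',allow_pickle=True).item()
def rot(s):
    a=np.array(s['attitude'],float)
    return a if a.shape==(3,3) else (R.from_rotvec(a).as_matrix() if a.size==3 else R.from_quat(a).as_matrix())
def ray(s,u,v):
    d=np.linalg.inv(s['camera_matrix'])@[u,v,1]; d=d*[1,-1,-1]
    return np.array(s['position']),rot(s)@d
def onz(s,u,v,z):
    p,d=ray(s,u,v); return p+d*(z-p[2])/d[2]
def proj(s,P):
    c=rot(s).T@(np.array(P)-s['position']); q=np.array(s['camera_matrix'])@(c*[1,-1,-1]); return q[:2]/q[2]
E
python3 - <<'E'
from h import *
for n in('top','scene'):
    s=snap(n,n+'0.png'); print(n,{k:v for k,v in s.items() if k!='image'})
st=manip.state(); print(st); print(R.from_rotvec(st['tool_rot']).as_matrix().round(3))
E
```

```text
top {'camera_matrix': array([[490.52839039,   0.        , 278.5507756 ],
       [  0.        , 490.52839039, 208.79958178],
       [  0.        ,   0.        ,   1.        ]]), 'position': array([0.42999286, 0.03825135, 0.96609317]), 'attitude': array([ 0.12227773, -0.09510488, -1.57782903])}
scene {'camera_matrix': array([[511.41354789,   0.        , 278.08419243],
       [  0.        , 511.41354789, 210.8461958 ],
       [  0.        ,   0.        ,   1.        ]]), 'position': array([ 0.04991855, -0.30645521,  0.6536518 ]), 'attitude': array([ 0.75157584, -0.39811558, -0.93037993])}
{'clock': 0.1, 'joint_pos': array([ 1.36249617,  0.50825966, -0.23754057,  1.50105648,  0.1257278 ,
        1.14889933, -0.15479846]), 'joint_vel': array([ 4.99657650e-05, -1.73293213e-03,  6.20294739e-04, -3.09530709e-03,
       -1.52519398e-04, -1.31904461e-03, -6.02539427e-04]), 'effort': array([-5.03876712e-03, -6.21827459e+01, -2.19494641e+00, -2.50201267e+01,
        1.24007123e-02,  7.73680833e-03,  4.54568112e-05]), 'tcp_pos': array([ 0.19270607, -0.59406491,  0.23050512]), 'tool_rot': array([-0.3250089 ,  2.0538359 , -2.05050832]), 'ft_force': array([ 0.52821206, -0.47962445, -0.88827778]), 'moment': array([-0.02369972, -0.00402287,  0.04456731]), 'gripper_width': 0.08546789419414277}
[[-0.951 -0.001  0.309]
 [-0.309  0.002 -0.951]
 [ 0.    -1.    -0.002]]
```

View pics/top0.png

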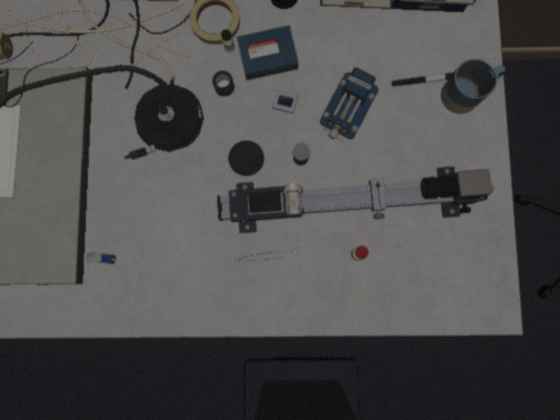

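View pics/scene0.png

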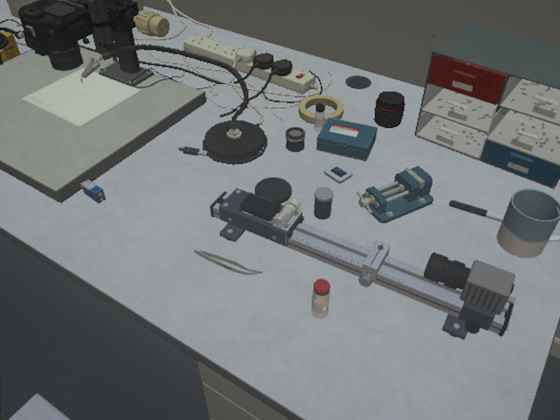

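The top view shows the plate at about (267,202), the vial at (293,198), the stop at (377,197), and the camera to the right, towards world −y. I'll enlarge it to measure.

```bash
python3 - <<'E'
from h import *
im=load('top0')['image'][165:235,210:400]
im=cv2.convertScaleAbs(cv2.resize(im,None,fx=4.2,fy=4.2,interpolation=cv2.INTER_CUBIC),alpha=2.2)
im2=load('scene0')['image'][180:290,205:400]
im2=cv2.convertScaleAbs(cv2.resize(im2,(798,270*110*0+294),interpolation=cv2.INTER_CUBIC),alpha=1.8) if 0 else cv2.convertScaleAbs(cv2.resize(im2,None,fx=2.7,fy=2.7,interpolation=cv2.INTER_CUBIC),alpha=1.8)
o=np.zeros((600,800,3),np.uint8); o[:im.shape[0],:im.shape[1]]=im; o[300:300+im2.shape[0],:im2.shape[1]]=im2[:300]
cv2.imwrite('pics/crop1.png',o)
E
```

```text
(no output)
```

View pics/crop1.png

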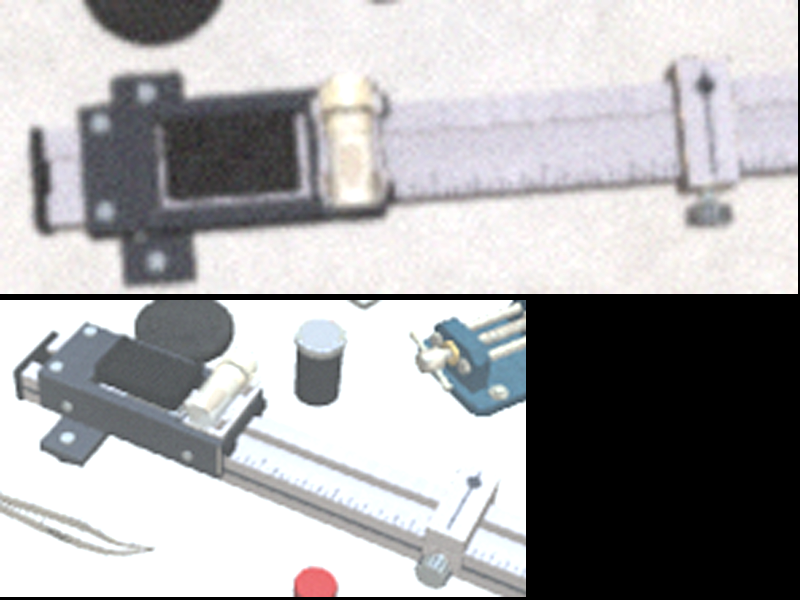

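The crop shows the black plate with corners at about (165,120) and (299,192), the vial at x≈350, the bumpers at x≈388, and the stop's left edge from (674,65) to (686,190).

```bash
python3 - <<'E'
from h import *
s=load('top0'); f=lambda u,v,z: onz(s,210+(u+.5)/4.2-.5,165+(v+.5)/4.2-.5,z)
C=[f(*c,.063) for c in((163,120),(297,108),(300,193),(168,201))]
print('plate',np.round(C,4)); pc=np.mean(C,0); print('centre',pc.round(4))
d=(C[1]+C[2]-C[0]-C[3]); d/=np.linalg.norm(d); print('dir plate',d.round(4), np.linalg.norm(C[1]-C[0]),np.linalg.norm(C[3]-C[0]))
# rail edges at z .036
e1,e2=f(400,198,.036),f(680,183,.036); dr=(e2-e1)/np.linalg.norm(e2-e1); print('dir rail',dr.round(4))
# carriage long edges z .052
a,b=f(90,238,.052),f(385,212,.052); dd=(b-a)/np.linalg.norm(b-a);print('dir carr',dd.round(4))
sf=[f(676,68,.054),f(686,188,.054)]; print('stop',np.round(sf,4), np.linalg.norm(sf[1]-sf[0])); st=np.mean(sf,0)
for q in((388,103),(392,190)): print('nose',f(*q,.044).round(4),(f(*q,.044)-pc)@dr)
v=[f(345,85,.075),f(352,205,.075)]; print('vial',np.round(v,4),[(x-pc)@dr for x in v])
print('travel', (st-pc)@dr-.072)
sr=f(740,125,.054); print('stop right along',(sr-pc)@dr)
cam=onz(s,457,184,.097)
print('red',onz(s,361,253,.068),'can',onz(s,301,153,.053))
# scene: black plate
t=load('scene0'); g=lambda u,v,z: onz(t,205+(u+.5)/2.7-.5,180+(v-300+.5)/2.7-.5,z)
D=[g(*c,.063) for c in((122,335),(207,372),(178,408),(95,372))]; print('scene plate',np.round(D,4),np.mean(D,0).round(4))
sg=[g(443,476,.054),g(425,540,.054)] ; print('scene stop',np.round(sg,4))
E
```

```text
plate [[0.5858 0.1094 0.063 ]
 [0.5905 0.0497 0.063 ]
 [0.5523 0.0487 0.063 ]
 [0.5494 0.1072 0.063 ]]
centre [0.5695 0.0788 0.063 ]
dir plate [ 0.0646 -0.9979  0.    ] 0.05988054101996016 0.036455349047894874
dir rail [ 0.043  -0.9991  0.    ]
dir carr [ 0.0777 -0.997   0.    ]
stop [[ 0.6083 -0.1206  0.054 ]
 [ 0.5539 -0.1231  0.054 ]] 0.05449220399907379
nose [0.5957 0.0086 0.044 ] 0.07121456964993789
nose [0.5558 0.0074 0.044 ] 0.07069624925295664
vial [[0.5984 0.0284 0.075 ]
 [0.5452 0.026  0.075 ]] [np.float64(0.05158861625666173), np.float64(0.051692939883801345)]
travel 0.1289096248344428
stop right along 0.2272694477553183
red [ 0.47211813 -0.09615583  0.068     ] can [0.66412964 0.00974043 0.053     ]
scene plate [[0.5856 0.1114 0.063 ]
 [0.5862 0.0456 0.063 ]
 [0.5491 0.0426 0.063 ]
 [0.5474 0.1049 0.063 ]] [0.5671 0.0761 0.063 ]
scene stop [[ 0.5949 -0.1158  0.054 ]
 [ 0.5446 -0.1293  0.054 ]]
```

Emit:
{"method": "play_rows", "body": {"plan": "0 0 0 5 50;0 0 0 5 0;-10 0 -15 5 0;-20 0 -31 0 0;-20 0 -31 0 0;-20 0 -31 0 0;-20 0 -31 0 0;-20 0 -31 0 0;-20 0 -31 0 0;-20 0 -31 0 0", "squeeze": 40}}

```text
clock: 0.93
tcp_pos: [0.3288, -0.3525, 0.2246]
tool_rot: [-0.033, 2.222, -2.208]
ft_force: [1.2, 0.1, -0.2]
gripper_width: -0.0003
```

Emit:
{"method": "play_rows", "body": {"plan": "-21 0 -35 0 0;-21 0 -35 0 0;-21 0 -35 0 0;-21 0 -35 0 0;-21 0 -35 0 0;-21 0 -35 0 0;-21 0 -35 -1 0;-21 0 -35 0 0;-21 0 -35 0 0;-21 0 -35 0 0"}}

```text
clock: 1.77
tcp_pos: [0.5293, 0.0128, 0.2238]
tool_rot: [-0.051, 2.215, -2.203]
ft_force: [0.3, -1.1, -0.2]
gripper_width: -0.0001
```

Emit:
{"method": "play_rows", "body": {"plan": "0 0 0 0 0;0 0 0 0 0"}}

```text
clock: 1.93
tcp_pos: [0.532, 0.024, 0.2232]
tool_rot: [-0.065, 2.213, -2.189]
ft_force: [-0.4, -0.8, -0.1]
gripper_width: 0.0002
```

```bash
cat > d.py <<'E'
from h import *
import sys
st=manip.state(); M=R.from_rotvec(st['tool_rot']).as_matrix(); T=np.array([float(x) for x in sys.argv[1:4]])
print(st['clock'],st['tcp_pos'].round(4),'z axis',M[:,2].round(3),'tool mm',(M.T@(T-st['tcp_pos'])*1e3).round(1),'F',st['ft_force'].round(1))
E
python3 d.py .5695 .0758 .063
```

```text
1.9333 [0.532  0.024  0.2232] z axis [ 0.049 -0.999 -0.012] tool mm [-41.5 160.3 -48. ] F [-0.4 -0.8 -0.1]
```

Emit:
{"method": "play_rows", "body": {"plan": "-15 20 -18 0 0;-15 25 -18 0 0;-10 30 -11 0 0;0 25 0 0 0;0 15 0 0 0;0 0 0 0 0;0 0 0 0 0"}}

```text
clock: 2.52
tcp_pos: [0.5694, 0.0714, 0.1037]
tool_rot: [-0.061, 2.213, -2.193]
ft_force: [-1.0, 0.2, -1.1]
gripper_width: 0.0003
```

```bash
python3 d.py .5695 .0758 .063; python3 - <<'E'
from h import *
a=snap('top','t1.png')['image'][150:240,200:330]; b=snap('scene','s1.png')['image'][110:290,180:330]
a=cv2.resize(a,None,fx=4,fy=4,interpolation=2);a=cv2.convertScaleAbs(a,alpha=1.8)
b=cv2.resize(b,None,fx=1.8,fy=3.3*0+1.8,interpolation=2);b=cv2.convertScaleAbs(b,alpha=1.6)
o=np.zeros((400,800,3),np.uint8);o[:a.shape[0],:a.shape[1]]=a;o[:b.shape[0],525:525+b.shape[1]]=b;cv2.imwrite('pics/c2.png',o)
E
```

```text
2.5167 [0.5694 0.0714 0.1037] z axis [ 0.045 -0.999 -0.01 ] tool mm [-0.6 40.8 -4.1] F [-1.   0.2 -1.1]
```

View pics/c2.png

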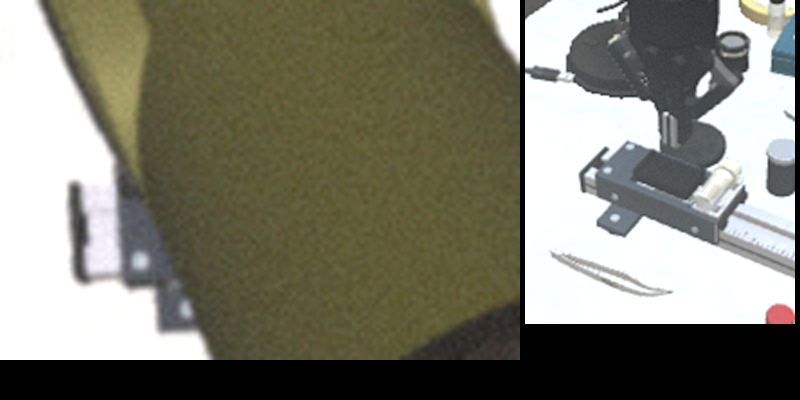

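In the scene view the shut fingers hang above the plate at about (675,130), clear of the vial. I'll descend and shift back 4 mm.

Emit:
{"method": "play_rows", "body": {"plan": "0 15 -4 0 0;0 12 0 0 0;0 5 0 0 0;0 0 0 0 0;0 0 0 0 0"}}

```text
clock: 3.03
tcp_pos: [0.5729, 0.0731, 0.0774]
tool_rot: [-0.043, 2.21, -2.19]
ft_force: [0.4, 0.1, 0.9]
gripper_width: -0.0004
```

Emit:
{"method": "play_rows", "body": {"plan": "0 2 0 0 0;0 2 0 0 0;0 2 0 0 0"}}

```text
clock: 3.28
tcp_pos: [0.5741, 0.0728, 0.073]
tool_rot: [-0.039, 2.208, -2.189]
ft_force: [-0.3, 1.0, -1.1]
gripper_width: -0.0002
```

Emit:
{"method": "play_rows", "body": {"plan": "3 2 -1 -1 0;2 3 -1 0 0;0 2 0 0 0;0 2 0 0 0"}}

```text
clock: 3.62
tcp_pos: [0.5687, 0.0749, 0.0636]
tool_rot: [-0.059, 2.198, -2.178]
ft_force: [0.5, -1.3, -0.8]
gripper_width: -0.0001
```

```bash
python3 d.py .5695 .0758 .063
```

```text
3.6167 [0.5687 0.0749 0.0636] z axis [ 0.06  -0.998 -0.009] tool mm [-0.8  0.6 -0.9] F [ 0.5 -1.3 -0.8]
```

Emit:
{"method": "play_rows", "body": {"plan": "0 2 0 0 0;0 2 0 0 0"}}

```text
clock: 3.78
tcp_pos: [0.5687, 0.075, 0.0598]
tool_rot: [-0.059, 2.197, -2.179]
ft_force: [-3.0, -0.3, 9.4]
gripper_width: -0.0001
```

Emit:
{"method": "play_rows", "body": {"plan": "0 3 0 0 0;0 3 0 0 0"}}

```text
clock: 3.95
tcp_pos: [0.5687, 0.075, 0.055]
tool_rot: [-0.058, 2.196, -2.179]
ft_force: [-2.7, -0.1, 11.4]
gripper_width: -0.0002
```

Emit:
{"method": "play_rows", "body": {"plan": "0 0 2 0 0;0 0 2 0 0;0 0 2 0 0;0 0 2 0 0"}}

```text
clock: 4.28
tcp_pos: [0.569, 0.0699, 0.0576]
tool_rot: [-0.059, 2.197, -2.175]
ft_force: [-3.1, 1.0, 8.9]
gripper_width: -0.0004
```

Emit:
{"method": "play_rows", "body": {"plan": "0 2.5 0 0 0;0 1 2 0 0;0 1 3 0 0;0 1 3 0 0"}}

```text
clock: 4.62
tcp_pos: [0.5694, 0.0644, 0.0554]
tool_rot: [-0.059, 2.196, -2.171]
ft_force: [-3.4, 0.9, 9.9]
gripper_width: -0.0002
```

```bash
python3 d.py .5695 .0758 .056; python3 - <<'E'
from h import *
b=snap('scene','s2.png')['image'][130:280,190:390]
b=cv2.convertScaleAbs(cv2.resize(b,None,fx=4,fy=4,interpolation=2),alpha=1.7);cv2.imwrite('pics/c3.png',b)
E
```

```text
4.6167 [0.5694 0.0644 0.0554] z axis [ 0.064 -0.998 -0.011] tool mm [ -0.8  -0.4 -11.4] F [-3.4  0.9  9.9]
```

View pics/c3.png

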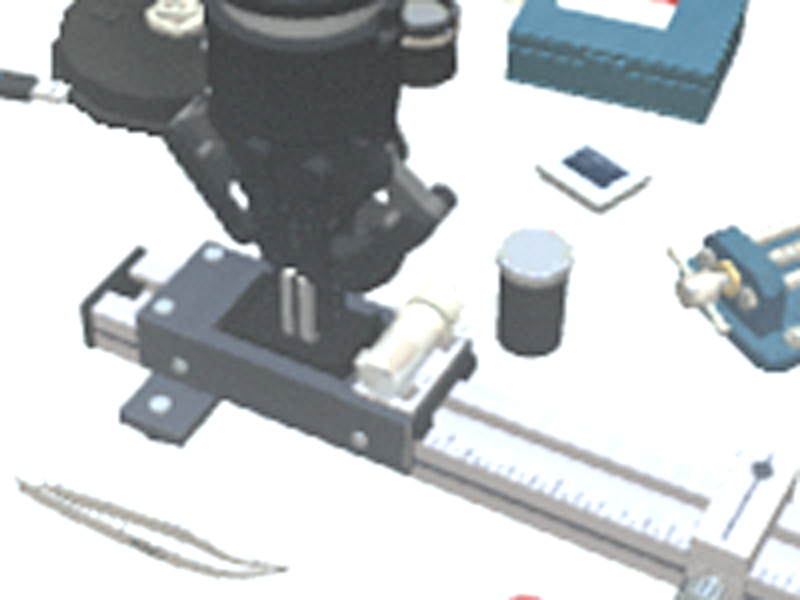

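The carriage follows the fingers: the gap to the rear end plate has widened to about x=85–140, and the vial (410,340) is clear. I'll carry on.

Emit:
{"method": "play_rows", "body": {"plan": "0 1 4 0 0;0 1 4 0 0;0 1 4 0 0;0 1 4 0 0;0 1 4 0 0;0 1 4 0 0;0 1 4 0 0;0 1 4 0 0"}}

```text
clock: 5.33
tcp_pos: [0.5712, 0.0379, 0.0546]
tool_rot: [-0.059, 2.196, -2.162]
ft_force: [-4.4, 1.2, 12.7]
gripper_width: 0.0002
```

Emit:
{"method": "play_rows", "body": {"plan": "0 0.7 4 0 0;0 0.7 4 0 0;0 0.7 4 0 0;0 0.7 4 0 0;0 0.7 4 0 0;0 0.7 4 0 0;0 0.7 4 0 0;0 0.7 4 0 0"}}

```text
clock: 6.0
tcp_pos: [0.573, 0.0105, 0.0554]
tool_rot: [-0.059, 2.195, -2.155]
ft_force: [-3.7, 0.5, 9.6]
gripper_width: 0.0
```

Emit:
{"method": "play_rows", "body": {"plan": "0 0.7 4 0 0;0 0.7 4 0 0;0 0.7 4 0 0;0 0.7 4 0 0;0 0.7 4 0 0;0 0.7 4 0 0"}}

```text
clock: 6.5
tcp_pos: [0.5744, -0.0104, 0.0557]
tool_rot: [-0.06, 2.195, -2.15]
ft_force: [-3.4, 2.1, 9.7]
gripper_width: 0.0003
```

```bash
python3 d.py .577 -0.053 .056; python3 - <<'E'
from h import *
b=snap('scene','s3.png')['image'][160:310,220:420]
b=cv2.convertScaleAbs(cv2.resize(b,None,fx=4,fy=4,interpolation=2),alpha=1.7);cv2.imwrite('pics/c4.png',b)
E
```

```text
6.5 [ 0.5744 -0.0104  0.0557] z axis [ 0.076 -0.997 -0.02 ] tool mm [ 0.7 -1.2 42.7] F [-3.4  2.1  9.7]
```

View pics/c4.png

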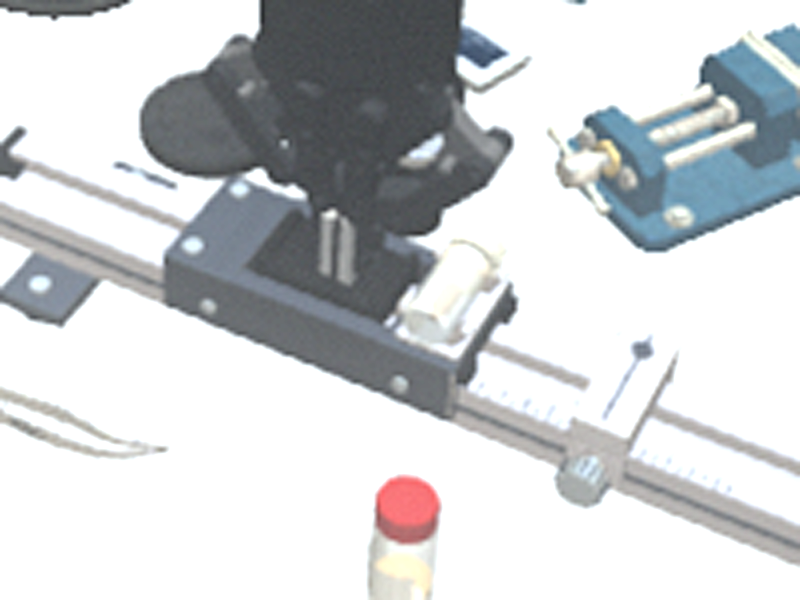

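The carriage now sits around (340,290), with a gap of roughly 40 mm from its bumpers (510,310) to the stop (585,400). Everything else is undisturbed.

Emit:
{"method": "play_rows", "body": {"plan": "0 0.7 4 0 0;0 0.7 4 0 0;0 0.7 4 0 0;0 0.7 4 0 0;0 0.7 4 0 0;0 0.7 4 0 0;0 0.7 4 0 0"}}

```text
clock: 7.13
tcp_pos: [0.5761, -0.0357, 0.0558]
tool_rot: [-0.06, 2.194, -2.147]
ft_force: [-3.7, 1.3, 10.2]
gripper_width: 0.0005
```

Emit:
{"method": "play_rows", "body": {"plan": "0 0.7 2.5 0 0;0 0.7 2.5 0 0;0 0.7 2 0 0;0 0.7 2 0 0;0 0.7 2 0 0"}}

```text
clock: 7.55
tcp_pos: [0.5768, -0.0453, 0.056]
tool_rot: [-0.059, 2.194, -2.146]
ft_force: [-3.3, 0.6, 10.4]
gripper_width: -0.0001
```

Emit:
{"method": "play_rows", "body": {"plan": "0 0.7 2 0 0;0 0.7 2 0 0;0 0.7 2 0 0;0 0.7 1.5 0 0"}}

```text
clock: 7.88
tcp_pos: [0.5772, -0.0512, 0.0562]
tool_rot: [-0.059, 2.193, -2.144]
ft_force: [-3.8, 2.2, 9.0]
gripper_width: -0.0001
```

Emit:
{"method": "play_rows", "body": {"plan": "0 0.7 1.5 0 0;0 0.7 1.5 0 0"}}

```text
clock: 8.05
tcp_pos: [0.5773, -0.0533, 0.0563]
tool_rot: [-0.059, 2.193, -2.143]
ft_force: [-3.5, 0.7, 9.2]
gripper_width: -0.0003
```

Emit:
{"method": "play_rows", "body": {"plan": "0 0.7 1.5 0 0;0 0.7 1.5 0 0"}}

```text
clock: 8.22
tcp_pos: [0.5775, -0.0554, 0.0564]
tool_rot: [-0.059, 2.193, -2.143]
ft_force: [-3.6, 3.4, 9.9]
gripper_width: 0.0003
```

Emit:
{"method": "play_rows", "body": {"plan": "0 0.8 1.5 0 0;0 0.8 1.5 0 0"}}

```text
clock: 8.38
tcp_pos: [0.5775, -0.0554, 0.0563]
tool_rot: [-0.06, 2.194, -2.139]
ft_force: [-3.3, 4.1, 10.5]
gripper_width: -0.0001
```

```bash
python3 d.py .577 -0.053 .056; python3 - <<'E'
from h import *
b=snap('scene','s4.png')['image'][200:300,270:400]
b=cv2.convertScaleAbs(cv2.resize(b,None,fx=6,fy=6,interpolation=2),alpha=1.7);cv2.imwrite('pics/c5.png',b)
E
```

```text
8.3833 [ 0.5775 -0.0554  0.0563] z axis [ 0.082 -0.996 -0.025] tool mm [ 0.3  0.3 -2.4] F [-3.3  4.1 10.5]
```

View pics/c5.png

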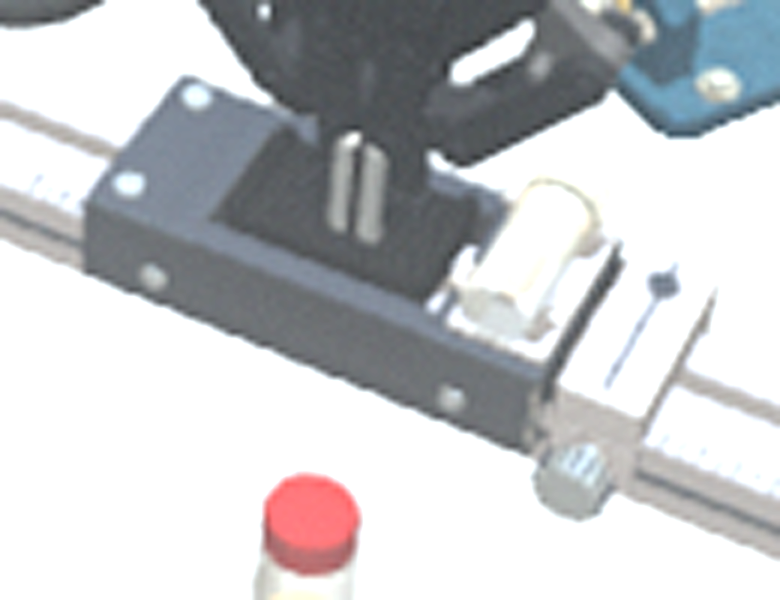

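The bumpers meet the stop at about (600,290). Motion stopped while the push rose to 4 N, so I'll release the plate straight up.

Emit:
{"method": "play_rows", "body": {"plan": "0 0.8 0.7 0 0;0 -2 0.4 0 0;0 -3 0.2 0 0;0 -4 0 0 0;0 -5 0 0 0;0 -10 0 0 0;0 -15 0 0 0"}}

```text
clock: 9.02
tcp_pos: [0.5751, -0.0559, 0.0959]
tool_rot: [-0.066, 2.197, -2.138]
ft_force: [0.2, -0.8, 0.2]
gripper_width: 0.0003
```

Emit:
{"method": "play_rows", "body": {"plan": "0 -30 0 0 0;0 -40 0 0 0;0 -40 0 0 0;20 0 35 0 0;20 0 35 0 0;20 0 35 0 0;20 0 35 0 0;20 0 35 0 0;20 0 35 0 0;0 0 0 0 0"}}

```text
clock: 9.85
tcp_pos: [0.4706, -0.2838, 0.2112]
tool_rot: [-0.066, 2.184, -2.129]
ft_force: [0.2, -1.3, 0.3]
gripper_width: -0.0001
```

Emit:
{"method": "play_rows", "body": {"plan": "10 0 35 0 0;10 0 35 0 0;10 0 35 0 0;0 0 0 0 0;0 0 0 0 0;0 0 0 0 0"}}

```text
clock: 10.35
tcp_pos: [0.4479, -0.3937, 0.2102]
tool_rot: [-0.057, 2.186, -2.134]
ft_force: [-0.2, -0.7, -0.1]
gripper_width: 0.0002
```

```bash
python3 - <<'E'
from h import *
a=snap('top','t5.png')['image'][165:265,230:400]; b=snap('scene','s5.png')['image'][170:330,190:403]
a=cv2.convertScaleAbs(cv2.resize(a,None,fx=4.2,fy=4.2,interpolation=2)[:300+0],alpha=2.2) if 0 else cv2.convertScaleAbs(cv2.resize(a[:70],None,fx=4.2,fy=4.2,interpolation=2),alpha=2.2)
b=cv2.convertScaleAbs(cv2.resize(b,(400,300),interpolation=2),alpha=1.7)
o=np.zeros((600,800,3),np.uint8);o[:a.shape[0],:a.shape[1]]=a;o[300:600,:400]=b;cv2.imwrite('pics/c6.png',o)
E
```

```text
(no output)
```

View pics/c6.png

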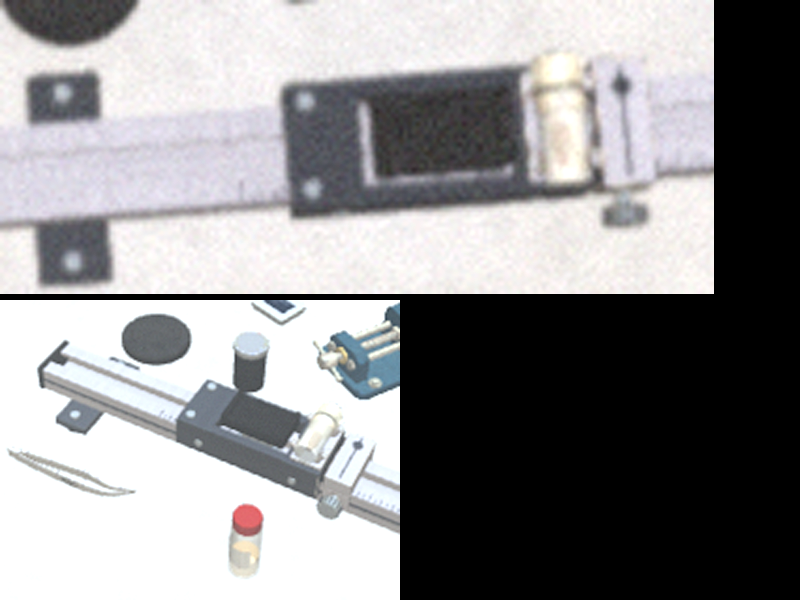

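The plate is up, the bumpers are against the stop, and the stop's diamond is at px 378.1 as before. Next, a numeric check that nothing sprang back on release and that the stop and loose items have not moved.

```bash
python3 - <<'E'
from h import *
def sh(a,b,r,n):
    u,v,w,h=r; A=[load(x)['image'][v:v+h,u:u+w].astype(np.float32).mean(2) for x in(a,b)]
    p,c=cv2.phaseCorrelate(A[0],A[1],cv2.createHanningWindow((w,h),cv2.CV_32F)); print(n,np.round(p,2),round(c,2))
sh('s4','s5',(284,228,50,50),'carriage side, pressed->released')
sh('s4','s5',(350,235,45,50),'stop pressed->released')
sh('scene0','s5',(350,235,45,50),'stop start->end'); 
sh('top0','t5',(366,172,28,50),'stop top start->end')
sh('scene0','s5',(190,240,80,40),'tweezers');sh('scene0','s5',(305,275,34,48),'red');sh('scene0','s5',(308,183,32,40),'can');sh('top0','t5',(225,138,44,40),'cap')
E
```

```text
carriage side, pressed->released [-0.01  0.01] 0.88
stop pressed->released [0.51 0.  ] 0.96
stop start->end [ 0.21 -0.09] 0.59
stop top start->end [ 0.01 -0.19] 0.94
tweezers [ 0.01 -0.02] 0.97
red [-0.04  0.06] 0.98
can [ 0.07 -0.3 ] 0.87
cap [0.6  0.18] 1.12
```

```bash
python3 - <<'E'
from h import *
def tm(a,b,r,n):
    u,v,w,h=r;A=cv2.resize(load(a)['image'][v:v+h,u:u+w],None,fx=8,fy=8,interpolation=2);B=cv2.resize(load(b)['image'][v-4:v+h+4,u-4:u+w+4],None,fx=8,fy=8,interpolation=2)
    _,m,_,l=cv2.minMaxLoc(cv2.matchTemplate(B,A,cv2.TM_CCOEFF_NORMED));print(n,(l[0]/8-4,l[1]/8-4),round(m,3))
tm('top0','t5',(225,138,44,40),'cap');tm('top0','t5',(290,142,24,24),'can')
tm('scene0','s5',(364,238,24,40),'stop');tm('s4','s5',(364,238,24,40),'stop press->rel');tm('s4','s5',(284,228,50,50),'carriage')
E
```

```text
cap (0.0, 0.0) 0.997
can (0.0, 0.0) 0.994
stop (0.0, 0.0) 0.709
stop press->rel (0.0, 0.0) 0.998
carriage (0.125, 0.0) 0.985
```

Nothing moved. Handing in.

```bash
python3 -c "
from h import *
print(manip.hand_in())"
```

```text
the job is handed in; nothing more can be done
None
```

The carriage is resting against the stop with the plate up, and the job is handed in.

**What I did:** With the fingers shut, I pressed the ribbed plate down about 6–8 mm, at 9–13 N. I pushed the carriage about 130 mm towards the camera until it stopped moving while the side force rose to about 4 N. I then let the plate up straight and moved the arm clear, finishing at about 10.5 s.

**Last checks:**
- **Contact:** the pictures show the bumpers against the stop and the plate up.
- **Spring-back:** the carriage shifted by no more than about 0.1 px when the plate was released.
- **Stop:** it did not shift.
- **Loose items:** the red-capped vial, tweezers, film can and lens cap are where they were.

**One disagreement:** phase correlation first showed small offsets of 0.2–0.6 px for the stop, can and cap. A second check by template matching gave zero for all three. The stop's start-to-end match was weak (0.71) because the carriage now stands beside it, but the top view (0.01 px along the rail) agrees.

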